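Seat the nameplate carrier on the engraving fixture's locating pin

ROBOT

A 7-joint arm with a two-finger parallel gripper is mounted at the origin on the work surface. World frame = base frame: x ahead of the robot, y to its left, z up, the work surface at z = 0. Lengths are in m, angles in rad, forces in N, time in s.
With the tool pointing down it reaches from about 0.4 to 0.85 m from the base axis. Payload 10.4 kg.
Tool frame: the origin (TCP) lies between the finger pads; the fingertips stand 8 mm ahead of it and the grasp point (between the pads) lies 11 mm behind it; x points along the fingers, z is the direction in which the jaws open and shut, and the axes are right-handed (so a half turn about x gives the same grasp; the last joint's range is limited). The gripper opens to 87 mm and grips with 3 to 60 N. Pads are 19 mm wide; open, the fingers measure 117 mm over their backs; the gripper's body (75 mm by 190 mm) begins 51 mm behind the grasp point.
Start: joints at [-1.143, 0.332, -0.065, 1.46, 0.022, 1.35, -0.088], TCP at [0.272, 0.563, 0.231] pointing down, gripper open.
Joint ranges: [-2.6, 2.6], [-0.5, 2.12], [-1.47, 1.34], [0.16, 2.42], [-1.27, 4.41], [0.06, 2.06], [-2.6, 2.6]. Speed limits (rad/s): [2.22, 2.22, 2.79, 2.79, 3.14, 3.14, 3.14].

INTERFACE

Orientations are given as a unit quaternion [w, x, y, z].
In Python, from station import sense, get_image, sign_off gives the robot as it stands.
- The arm moves only by the shell command python3 -m pendant 'ROWS' [FORCE]. ROWS is JSON, a list of rows, each an object of numbers: "wx", "wy", "wz": the turn, a rotation vector about the tool's x, y, z in rad; "x", "y", "z": the shift along the tool's x, y, z in mm; "hand": the gripper's target within -1 to 1 (fully open at 1, half-way at 0, shut at -1). In form: [{"wx": .., "wy": .., "wz": .., "x": .., "y": .., "z": .., "hand": ..}, ...]. A call has 1 to 12 rows; each row shifts and turns the pose as measured when the row begins, along the tool's axes as they then stand; what a row does not reach is not made up. A row lasts 1/10 s, in which the tool goes at most 50 mm and 8.59 degrees, less where a joint would pass 70% of its speed; a pose out of reach is approached as far as the arm can. A call with a gripper value outside its range is refused whole. The fingers move at their own pace and stop on an object; FORCE is the grip in N (left out, the last holds). Time passes only in rows, so rows that do not move let the fingers close. It gives the time, the measured TCP pose, the force and the opening at its end, in the units of the state.
- sense(): the state, without advancing time (a new reading comes with each control period).
- get_image(name): name is "side" or "top" or "wrist"; returns a dict with "frame" (384x512x3 uint8, red, green, blue), "mtx" (3x3 intrinsics, pixels), "R" (3x3) and "t" (3): a world point X has camera coordinates R X + t. Camera axes: x right, y down, z forward; pixel columns grow to the right and rows downward; lengths in m; the calibration is good to about 2 mm. A picture is of the moment at which its call begins. There is no depth.
- sign_off(): hands the job in, once; it reports no verdict.
The state is a dict: "time_s": time; "q": joint angles; "dq": joint speeds; "joint_efforts": joint torques, N m; "ee_pos": TCP position; "ee_rot": TCP orientation; "force": force on the tool from outside, world axes, zero at the start; "wrist_torque": the same for the moment, N m; "grip_width": finger opening in m.
Only numpy, scipy, OpenCV 4.12 (cv2) and the standard library are available. Lean on these libraries where they do the work, as an engineer would, in place of code of your own. Each camera call takes 0.05 s, during which the arm holds its last target. There are 200 camera calls.

TASK

Pick up the red carrier plate and lay it on the grey engraving fixture with a long edge against the steel fence, its middle resting short of the brass locating pin so that it rides up on the pin. Then slide it gently along the fence until its hole finds the pin, and let it drop flat on the bed, still against the fence. Do not lean hard on the fixture, and leave the loupe, jar and graver where they are.

Things in the scene. Friction and masses are not known exactly. Their poses are not given: they have to be found in the camera images.
- carrier: Loose red plate 64 mm (its x) by 120 mm (its y) by 6 mm thick, 0.18 to 0.33 kg, lying flat on the bench at the start, with a 12 mm through hole at its exact middle. Origin: centre of the underside, on the hole's axis; z up. A thin brass blank 50 x 30 x 2 mm is fixed on its top at y = -36 mm. It may be seated either way round.
- hole (a point): Centre of the carrier's hole at the underside, same point and axes as the carrier's origin.
- fixture: Grey bed fixed to the bench, 130 mm (its x) by 270 mm (its y), flat top 20 mm above the bench. Origin: centre of the underside, z up. Along its far (+x) side runs a steel fence parallel to y, inner face at x = +40 mm, standing 14 mm above the bed. Bed, fence and pin are rigid and mar easily: never load them through the carrier with over 60 N; 3 to 8 N feels the way.
- loupe: Black eye loupe standing on the bench, 34 mm across, 38 mm tall; origin at the centre of its underside. Bystander: leave alone.
- jar: Small amber glass jar with steel cap, 40 mm across, 40 mm tall; origin at the centre of its underside. Bystander: leave alone.
- graver: Hand graver lying along its x, 110 mm long, 25 mm high, wooden mushroom handle to -x and steel shaft to +x; origin on the bench under its middle. Bystander: leave alone.
- grip (a point): Middle of the black grip post fixed on the carrier: 20 x 20 mm, sides along the carrier's x and y, standing from 6 to 36 mm above the carrier's underside. This point is at x 0, y +32, z +21 mm of the carrier. Grip the post from above.
- slot (a point): Middle of the black slot in the fixture's top face (fixture x +8, y 0, z +20 mm), running along y. A fixed brass locating pin stands in it: 10 mm thick, 7 mm high above the bed, top 2.5 mm tapered to 6 mm across. Its place differs from job to job, anywhere from 25 mm to -y to 25 mm to +y of this point, and is not measured: look for it or feel for it.
- fence (a point): Middle of the fence's inner face at bed height (fixture x +40, y 0, z +20 mm). With the carrier's long edge on the fence, hole and pin are both 32 mm from it, so the hole's path runs over the pin with 1 mm to spare all round. Where the solid plate lies over the pin it is held up 7 mm; once the hole is on the pin, let go: its weight drops it flat (no need to press).
There are look-alikes about, which are no part of the job. There is more than one size of the carrier; the one meant has the size given above.

How it is judged:
On the way:
1. the carrier bears on the fixture, its long edge at the fence (hole 28.5 to 34.5 mm from it), hole within 45 mm of the slot's middle, and is still held up by the pin (contact force between carrier and fixture above 0.3 N and x of hole in the frame of fixture between 0.0055 and 0.0115 m and y of hole in the frame of fixture between -0.045 and 0.045 m and z of hole in the frame of fixture between 0.0225 and 0.0295 m), for 0.2 s.
At the end, for the whole second after the job is handed in: The carrier lies flat on the fixture's bed (underside within 1.5 mm of it, tilt under 0.025 rad) with the pin in its hole, square to the fence within 0.05 rad and within 2.5 mm of it, released and at rest (z of hole in the frame of fixture between 0.0185 and 0.0215 m and angle between carrier's own z axis and vertical below 0.025 rad and x of hole in the frame of fixture between 0.0055 and 0.0105 m and y of hole in the frame of fixture between -0.029 and 0.029 m and angle between the y axis of carrier and the y axis of fixture, either way round below 0.05 rad and linear speed of carrier below 0.01 m/s and contact force between carrier and the fingers below 0.1 N); the robot touches nothing.
It fails at once if the carrier is pressed or knocked against the fixture with more than 60 N (contact force between carrier and fixture above 60 N).
It fails at once if the loupe is moved more than 20 mm (distance of loupe from where it was at the start of the episode above 0.02 m).
It fails at once if the jar is moved more than 20 mm (distance of jar from where it was at the start of the episode above 0.02 m).
It fails at once if the graver is moved more than 20 mm (distance of graver from where it was at the start of the episode above 0.02 m).
It also fails if it takes over 72 s, if anything falls off the work surface, if the arm or the gripper's body presses on something with over 40 N, if the wrist force passes 120 N, or if a joint passes its speed limit or range.

## Working session

There is one attempt and no reset: what is moved stays moved. The work goes in short steps, Python scripts to look and compute and a shell command to move; the robot and the scene stay as the last step left them, time stands still between calls to the robot, and variables do not carry over. Pictures are saved under pics/ and viewed, about 8 in all and at most 12, crops included, and the job is handed in when it is done.

```bash
mkdir -p pics; ls
cat > h.py <<'E'
import numpy as np, cv2
from station import sense,get_image
from scipy.spatial.transform import Rotation as Rn
def save(name,fn,crop=None,k=1):
    d=get_image(name); f=d["frame"][:,:,::-1]
    if crop: f=f[crop[1]:crop[3],crop[0]:crop[2]]
    cv2.imwrite("pics/"+fn,cv2.resize(f,None,fx=k,fy=k,interpolation=cv2.INTER_CUBIC)); return d
def back(d,uv,z):
    r=np.array(d["R"]).T@np.linalg.inv(d["mtx"])@np.array([uv[0],uv[1],1.]); c=-np.array(d["R"]).T@np.array(d["t"])
    return c+r*(z-c[2])/r[2]
def proj(d,X):
    p=np.array(d["mtx"])@(np.array(d["R"])@np.array(X)+np.array(d["t"])); return p[:2]/p[2]
def toolshift(dw):  # world shift (m) -> tool mm
    w,x,y,z=sense()["ee_rot"]; return Rn.from_quat([x,y,z,w]).inv().apply(dw)*1000
def axes():
    w,x,y,z=sense()["ee_rot"]; return Rn.from_quat([x,y,z,w]).as_matrix()
E
python3 - <<'E'
from h import *
import pickle
o={}
for n in("top","side"):
    o[n]=save(n,n+"0.png",k=1.5)
pickle.dump(o,open("o.pkl","wb"))
s=sense();print(s["ee_pos"],s["ee_rot"],s["force"],s["grip_width"]);print(axes().round(3))
E
```

```text
pics
[0.27216384 0.5622587  0.22983228] [ 0.59873307 -0.37586253  0.59946695  0.37534709] [-0.55842958 -0.73372807 -0.77795896] 0.08696988638748532
[[-0.    -0.9    0.436]
 [-0.001  0.436  0.9  ]
 [-1.    -0.    -0.001]]
```

View pics/top0.png

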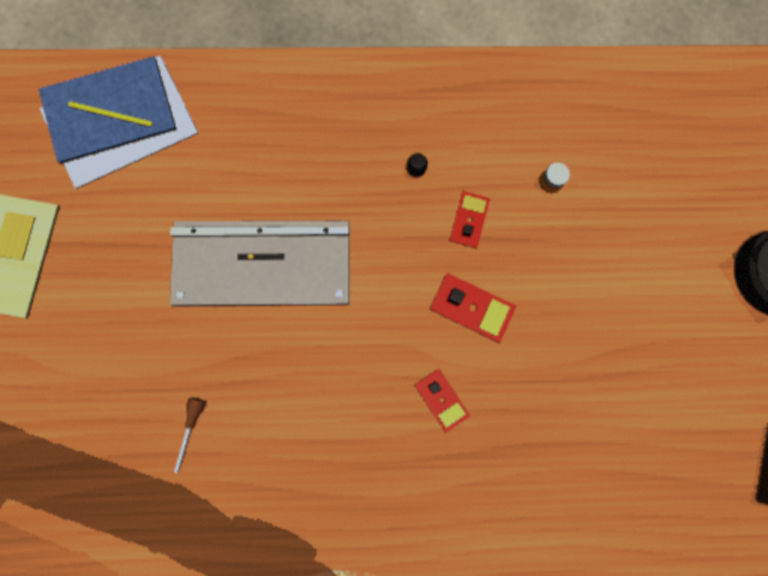

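View pics/side0.png

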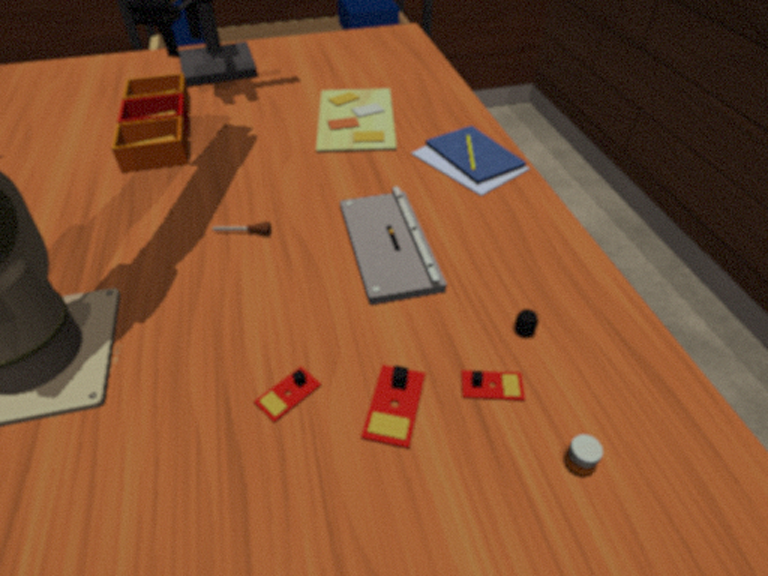

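Top view shows three red plates at (470,220), (473,308) and (442,400). The middle one is clearly the largest. The fixture is at (260,263), with the pin at about (250,257), the left end of the slot. I'll confirm sizes with an enlarged crop.

Run:
```python
from h import *
import pickle
o=pickle.load(open("o.pkl","rb"));d=o["top"]
f=d["frame"][:,:,::-1]
a=cv2.resize(f[175:235,280:350],None,fx=7,fy=7,interpolation=cv2.INTER_CUBIC)
b=cv2.resize(f[140:210,108:238],None,fx=6,fy=6,interpolation=cv2.INTER_CUBIC)
c=np.zeros((845,800,3),np.uint8);c=np.zeros((420+ 0,490,3),np.uint8)
can=np.zeros((600,800,3),np.uint8)
a=cv2.resize(f[178:232,283:347],None,fx=5,fy=5,interpolation=cv2.INTER_CUBIC) #320x270
b=cv2.resize(f[143:207,112:236],None,fx=5,fy=5,interpolation=cv2.INTER_CUBIC) #620x320
can[:270,:320]=a; can[275:595,:620]=b
cv2.imwrite("pics/crop1.png",can)
P=lambda u,v,z:back(d,(u/1.5,v/1.5),z).round(4)
for n,cs in dict(far=[(464,192),(490,198),(477,247),(450,241)],mid=[(447,274),(516,304),(499,341),(431,308)],near=[(437,370),(469,413),(447,431),(415,386)]).items():
    p=[P(*c,.006) for c in cs];print(n,np.mean(p,0).round(4),[round(float(np.linalg.norm(p[i]-p[i-1])),4) for i in range(4)])
for n,u,v,z in [("fixTL",172,236,.02),("fixBL",172,305,.02),("fixTR",349,236,.02),("fixBR",349,305,.02),("pin",250,257,.027),("loupe",417,165,.038),("jar",557,173,.04),("gh",195,407,.02),("gt",177,471,.01)]: print(n,P(u,v,z))
```

```text
far [ 0.6454 -0.213   0.006 ] [0.0842, 0.0426, 0.0837, 0.0437]
mid [ 0.5058 -0.2111  0.006 ] [0.0593, 0.1165, 0.064, 0.1157]
near [ 0.3653 -0.1571  0.006 ] [0.0413, 0.0795, 0.0427, 0.0814]
fixTL [0.6217 0.2509 0.02  ]
fixBL [0.5149 0.2468 0.02  ]
fixTR [ 0.6176 -0.0206  0.02  ]
fixBR [ 0.51   -0.0193  0.02  ]
pin [0.5853 0.1299 0.027 ]
loupe [ 0.7249 -0.128   0.038 ]
jar [ 0.7086 -0.3459  0.04  ]
gh [0.3637 0.2076 0.02  ]
gt [0.2728 0.2335 0.01  ]
```

View pics/crop1.png

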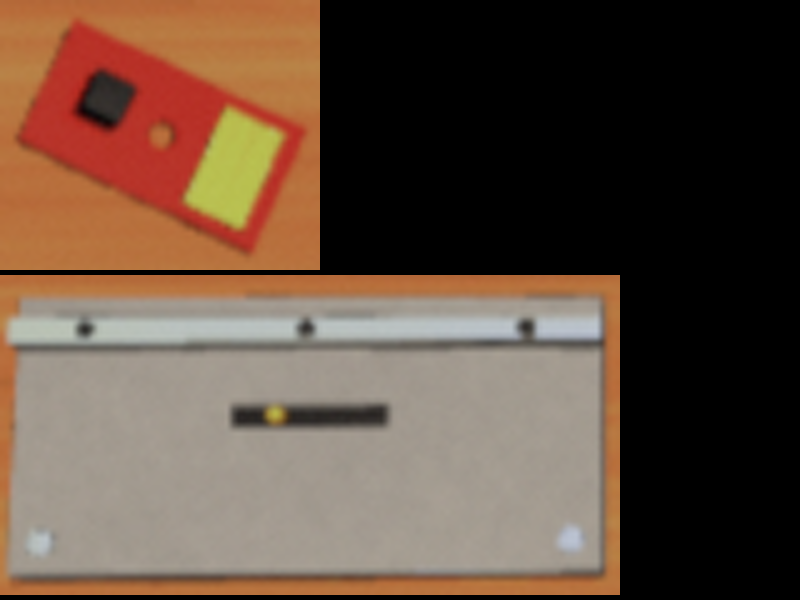

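Crop confirms it: the middle plate measures about 62 x 117 mm, which fits 64 x 120, while the other two are about 43 x 83. Its post is at crop (107,97). The pin is at crop (275,414), about 16 mm to the left (+y) of the slot's middle.

Run:
```python
from h import *
import pickle
d=pickle.load(open("o.pkl","rb"))["top"]
A=lambda x,y,z:back(d,(283+x/5,178+y/5),z)
B=lambda x,y,z:back(d,(112+x/5,143+(y-275)/5),z)
c=[A(*p,.006) for p in[(77,20),(304,130),(252,254),(18,141)]]
cen=np.mean(c,0);v=(c[0]+c[3]-c[1]-c[2])/2;print("carrier",cen,np.linalg.norm(v),np.degrees(np.arctan2(v[0],v[1])))
u=v/np.linalg.norm(v);print("hole",A(161,135,.006),"post by geom",cen+u*.032,"post top",A(109,92,.036))
w=lambda n,*a:print(n,B(*a).round(4))
w("slotL",231,415,.02);w("slotR",388,415,.02);w("pin",275,414,.027);w("fenceL",15,348,.02);w("fenceR",602,343,.02);w("fTopL",8,346,.034);w("fTopR",602,342,.034);w("BL",8,578,.02);w("BR",604,575,.02)
print(toolshift(cen+u*.032+[0,0,.12]-sense()["ee_pos"]+[0,0,-.006]))
```

```text
carrier [ 0.50401042 -0.21110278  0.006     ] 0.11824076455692877 27.223686939654893
hole [ 0.50436086 -0.21040137  0.006     ] post by geom [ 0.51864932 -0.1826475   0.006     ] post top [ 0.52072905 -0.18236832  0.036     ]
slotL [0.5879 0.1506 0.02  ]
slotR [0.5868 0.0788 0.02  ]
pin [0.5866 0.1291 0.027 ]
fenceL [0.621  0.2501 0.02  ]
fenceR [ 0.6193 -0.02    0.02  ]
fTopL [0.6185 0.2486 0.034 ]
fTopR [ 0.6163 -0.0204  0.034 ]
BL [0.5143 0.2491 0.02  ]
BR [ 0.5108 -0.0197  0.02  ]
[ 110.58160458 -546.39783754 -562.96055574]
```

```bash
python3 -m pendant '[{"y":-34,"z":-35,"hand":1},{"y":-34,"z":-35,"hand":1},{"y":-34,"z":-35,"hand":1},{"y":-34,"z":-35,"hand":1},{"y":-34,"z":-35,"hand":1},{"y":-34,"z":-35,"hand":1},{"y":-34,"z":-35,"hand":1},{"y":-34,"z":-35,"hand":1},{"y":-34,"z":-35,"hand":1},{"y":-34,"z":-35,"hand":1},{"y":-34,"z":-35,"hand":1},{"y":-34,"z":-35,"hand":1}]' 20
python3 -c "
from h import *
print(toolshift(np.array([.5195,-.1825,.126])-sense()['ee_pos']),axes().round(3))"
```

```text
[ 104.58101835 -547.09967011 -562.46475902] [[-0.    -0.9    0.436]
 [-0.001  0.436  0.9  ]
 [-1.    -0.    -0.001]]invalid input
```

```bash
python3 -m pendant '[{"wx":0,"wy":0,"wz":0,"x":0,"y":-34,"z":-35,"hand":1},{"wx":0,"wy":0,"wz":0,"x":0,"y":-34,"z":-35,"hand":1},{"wx":0,"wy":0,"wz":0,"x":0,"y":-34,"z":-35,"hand":1},{"wx":0,"wy":0,"wz":0,"x":0,"y":-34,"z":-35,"hand":1},{"wx":0,"wy":0,"wz":0,"x":0,"y":-34,"z":-35,"hand":1},{"wx":0,"wy":0,"wz":0,"x":0,"y":-34,"z":-35,"hand":1},{"wx":0,"wy":0,"wz":0,"x":0,"y":-34,"z":-35,"hand":1},{"wx":0,"wy":0,"wz":0,"x":0,"y":-34,"z":-35,"hand":1},{"wx":0,"wy":0,"wz":0,"x":0,"y":-34,"z":-35,"hand":1},{"wx":0,"wy":0,"wz":0,"x":0,"y":-34,"z":-35,"hand":1},{"wx":0,"wy":0,"wz":0,"x":0,"y":-34,"z":-35,"hand":1},{"wx":0,"wy":0,"wz":0,"x":0,"y":-34,"z":-35,"hand":1}]' 20
python3 -c "
from h import *
print(toolshift(np.array([.5195,-.1825,.126])-sense()['ee_pos']),axes().round(3))"
```

```text
time_s: 1.3
ee_pos: [0.4561, -0.0036, 0.2254]
ee_rot: [0.595, -0.379, 0.599, 0.38]
force: [1.7, 0.7, 0.1]
grip_width: 0.087
[  99.43783725 -133.91487042 -134.52717976] [[-0.006 -0.905  0.425]
 [-0.002  0.425  0.905]
 [-1.     0.005 -0.005]]
```

```bash
python3 -m pendant '[{"wx":0.03,"wy":0,"wz":0,"x":20,"y":-31,"z":-31,"hand":1},{"wx":0,"wy":0,"wz":0,"x":20,"y":-31,"z":-31,"hand":1},{"wx":0,"wy":0,"wz":0,"x":20,"y":-31,"z":-31,"hand":1},{"wx":0,"wy":0,"wz":0,"x":20,"y":-31,"z":-31,"hand":1},{"wx":0,"wy":0,"wz":0,"x":0,"y":0,"z":0,"hand":1},{"wx":0,"wy":0,"wz":0,"x":0,"y":0,"z":0,"hand":1}]' 20
python3 - <<'E'
from h import *
import pickle
print(toolshift(np.array([.5195,-.1825,.126])-sense()['ee_pos']),axes().round(3))
d=save("wrist","w1.png",k=1.5);pickle.dump(d,open("w1.pkl","wb"))
print(proj(d,[.5195,-.1825,.036])*1.5,proj(d,[.5195,-.1825,.006])*1.5,proj(d,[.504,-.211,.006])*1.5)
E
```

```text
time_s: 1.9
ee_pos: [0.5119, -0.1842, 0.1422]
ee_rot: [0.602, -0.368, 0.607, 0.367]
force: [0.7, 0.5, 0.7]
grip_width: 0.0874
[16.18599538 -5.98504779  5.1139593 ] [[-0.005 -0.888  0.46 ]
 [-0.005  0.46   0.888]
 [-1.     0.002 -0.007]]
[391.57830059 296.20057747] [390.87139427 280.9879838 ] [339.8539922  279.92754455]
```

View pics/w1.png

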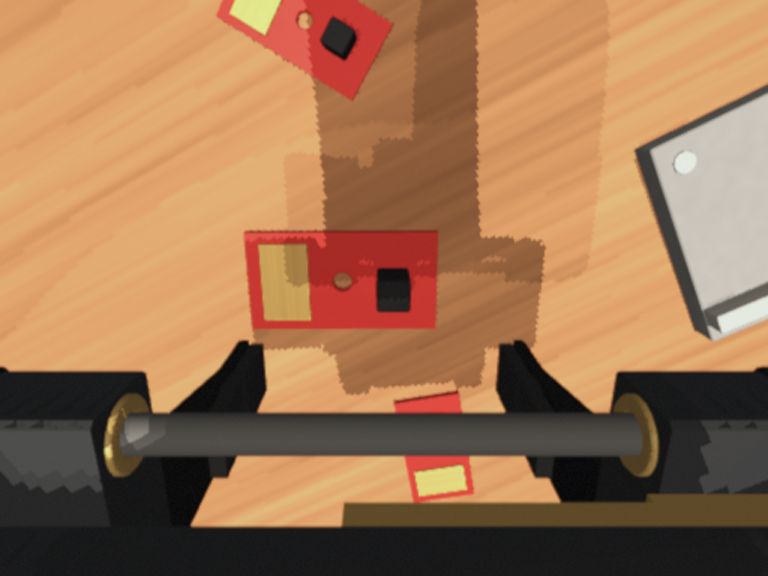

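The wrist view shows the large plate square to the jaws, with its post top at (393,297). That matches the predicted (391.6,296.2), so I'll descend.

```bash
python3 -m pendant '[{"wx":0,"wy":0,"wz":0,"x":20,"y":-6,"z":6,"hand":1},{"wx":0,"wy":0,"wz":0,"x":30,"y":0,"z":0,"hand":1},{"wx":0,"wy":0,"wz":0,"x":30,"y":0,"z":0,"hand":1},{"wx":0,"wy":0,"wz":0,"x":20,"y":0,"z":0,"hand":1},{"wx":0,"wy":0,"wz":0,"x":0,"y":0,"z":0,"hand":1},{"wx":0,"wy":0,"wz":0,"x":0,"y":0,"z":0,"hand":1}]' 20
python3 -c "
from h import *
print(toolshift(np.array([.520,-.1822,.018])-sense()['ee_pos']),axes().round(3))"
```

```text
time_s: 2.55
ee_pos: [0.5231, -0.1733, 0.044]
ee_rot: [0.603, -0.371, 0.601, 0.37]
force: [0.1, 0.3, -0.2]
grip_width: 0.087
[25.98050635 -1.1769955  -9.42197525] [[ 0.003 -0.893  0.451]
 [-0.     0.451  0.893]
 [-1.    -0.003  0.001]]
```

```bash
python3 -m pendant '[{"wx":0,"wy":0,"wz":0,"x":0,"y":-1,"z":-9,"hand":1},{"wx":0,"wy":0,"wz":0,"x":0,"y":0,"z":0,"hand":1},{"wx":0,"wy":0,"wz":0,"x":10,"y":0,"z":0,"hand":1},{"wx":0,"wy":0,"wz":0,"x":6,"y":0,"z":0,"hand":1},{"wx":0,"wy":0,"wz":0,"x":0,"y":0,"z":0,"hand":1},{"wx":0,"wy":0,"wz":0,"x":0,"y":0,"z":0,"hand":1}]' 20
python3 -c "
from h import *
print(toolshift(np.array([.520,-.1822,.018])-sense()['ee_pos']),axes().round(3))"
```

```text
time_s: 3.15
ee_pos: [0.5222, -0.182, 0.031]
ee_rot: [0.605, -0.373, 0.599, 0.369]
force: [0.7, 0.5, 0.2]
grip_width: 0.0872
[12.92831377  2.03021356 -1.2547818 ] [[ 0.01  -0.893  0.45 ]
 [ 0.     0.45   0.893]
 [-1.    -0.009  0.005]]
```

```bash
cat >> h.py <<'E'
def togo(pos,az):  # az: azimuth of tool z from world +y toward +x, rad
    Z=np.array([np.sin(az),np.cos(az),0]);X=np.array([0,0,-1.]);T=np.column_stack([X,np.cross(Z,X),Z]);A=axes();s=sense()
    print("t%.2f pos"%s["time_s"],s["ee_pos"].round(4),"shift mm",toolshift(np.array(pos)-s["ee_pos"]).round(1),"w",Rn.from_matrix(A.T@T).as_rotvec().round(4),"F",np.round(s["force"],1),"grip %.4f"%s["grip_width"])
E
python3 -m pendant '[{"wx":0,"wy":0.01,"wz":0,"x":6,"y":2,"z":-1,"hand":1},{"wx":0,"wy":0,"wz":0,"x":6,"y":0,"z":0,"hand":1},{"wx":0,"wy":0,"wz":0,"x":2,"y":0,"z":0,"hand":1},{"wx":0,"wy":0,"wz":0,"x":0,"y":0,"z":0,"hand":1},{"wx":0,"wy":0,"wz":0,"x":0,"y":0,"z":0,"hand":1}]' 20
python3 -c "
from h import *
togo([.520,-.1822,.018],.47)"
```

```text
time_s: 3.65
ee_pos: [0.5198, -0.1818, 0.0153]
ee_rot: [0.601, -0.375, 0.602, 0.367]
force: [-0.3, 0.4, 0.5]
grip_width: 0.0869
t3.65 pos [ 0.5198 -0.1818  0.0153] shift mm [-2.7 -0.4 -0.3] w [ 0.0039 -0.0065  0.008 ] F [-0.3  0.4  0.5] grip 0.0869
```

```bash
python3 -m pendant '[{"wx":0,"wy":-0.006,"wz":0.008,"x":-2.5,"y":0,"z":0,"hand":1},{"wx":0,"wy":0,"wz":0,"x":0,"y":0,"z":0,"hand":-1},{"wx":0,"wy":0,"wz":0,"x":0,"y":0,"z":0,"hand":-1},{"wx":0,"wy":0,"wz":0,"x":0,"y":0,"z":0,"hand":-1},{"wx":0,"wy":0,"wz":0,"x":0,"y":0,"z":0,"hand":-1},{"wx":0,"wy":0,"wz":0,"x":0,"y":0,"z":0,"hand":-1},{"wx":0,"wy":0,"wz":0,"x":0,"y":0,"z":0,"hand":-1},{"wx":0,"wy":0,"wz":0,"x":0,"y":0,"z":0,"hand":-1}]' 30
python3 -c "
from h import *
togo([.520,-.1822,.018],.47)"
```

```text
time_s: 4.45
ee_pos: [0.5202, -0.182, 0.0187]
ee_rot: [0.602, -0.371, 0.602, 0.371]
force: [0.1, 0.0, 0.3]
grip_width: 0.0387
t4.45 pos [ 0.5202 -0.182   0.0187] shift mm [ 0.7  0.1 -0.2] w [0.0037 0.0005 0.0004] F [0.1 0.  0.3] grip 0.0387
```

Still closing; keep on, then lift.

```bash
python3 -m pendant '[{"wx":0,"wy":0,"wz":0,"x":0,"y":0,"z":0,"hand":-1},{"wx":0,"wy":0,"wz":0,"x":0,"y":0,"z":0,"hand":-1},{"wx":0,"wy":0,"wz":0,"x":0,"y":0,"z":0,"hand":-1},{"wx":0,"wy":0,"wz":0,"x":0,"y":0,"z":0,"hand":-1},{"wx":0,"wy":0,"wz":0,"x":0,"y":0,"z":0,"hand":-1},{"wx":0,"wy":0,"wz":0,"x":0,"y":0,"z":0,"hand":-1}]' 30
python3 -c "
from h import *
togo([.520,-.1822,.018],.47)"
```

```text
time_s: 5.05
ee_pos: [0.5202, -0.1819, 0.0187]
ee_rot: [0.602, -0.371, 0.602, 0.371]
force: [0.0, -1.1, -0.2]
grip_width: 0.0194
t5.05 pos [ 0.5202 -0.1819  0.0187] shift mm [ 0.7  0.  -0.3] w [0.0036 0.0005 0.0002] F [ 0.  -1.1 -0.2] grip 0.0194
```

```bash
python3 -m pendant '[{"wx":0,"wy":0,"wz":0,"x":-20,"y":0,"z":0,"hand":-1},{"wx":0,"wy":0,"wz":0,"x":-30,"y":0,"z":0,"hand":-1},{"wx":0,"wy":0,"wz":0,"x":-30,"y":0,"z":0,"hand":-1},{"wx":-0.1,"wy":0,"wz":0,"x":-10,"y":0,"z":0,"hand":-1},{"wx":-0.12,"wy":0,"wz":0,"x":0,"y":0,"z":0,"hand":-1},{"wx":-0.12,"wy":0,"wz":0,"x":0,"y":0,"z":0,"hand":-1},{"wx":-0.1,"wy":0,"wz":0,"x":0,"y":0,"z":0,"hand":-1},{"wx":0,"wy":0,"wz":0,"x":0,"y":0,"z":0,"hand":-1},{"wx":0,"wy":0,"wz":0,"x":0,"y":0,"z":0,"hand":-1}]' 30
python3 -c "
from h import *
togo([.581,.1407,.11],.009)"
```

```text
time_s: 5.95
ee_pos: [0.5164, -0.1809, 0.1088]
ee_rot: [0.502, -0.494, 0.505, 0.499]
force: [0.6, -0.5, -3.2]
grip_width: 0.0196
t5.95 pos [ 0.5164 -0.1809  0.1088] shift mm [ -1.1 -60.3 322.4] w [-0.0042  0.0019 -0.0077] F [ 0.6 -0.5 -3.2] grip 0.0196
```

```bash
python3 -m pendant '[{"wx":0,"wy":0,"wz":-0.007,"x":0,"y":-8,"z":30,"hand":-1},{"wx":0,"wy":0,"wz":0,"x":0,"y":-8,"z":40,"hand":-1},{"wx":0,"wy":0,"wz":0,"x":0,"y":-8,"z":40,"hand":-1},{"wx":0,"wy":0,"wz":0,"x":0,"y":-8,"z":40,"hand":-1},{"wx":0,"wy":0,"wz":0,"x":0,"y":-8,"z":40,"hand":-1},{"wx":0,"wy":0,"wz":0,"x":0,"y":-8,"z":40,"hand":-1},{"wx":0,"wy":0,"wz":0,"x":0,"y":-6,"z":40,"hand":-1},{"wx":0,"wy":0,"wz":0,"x":0,"y":-4,"z":20,"hand":-1},{"wx":0,"wy":0,"wz":0,"x":0,"y":0,"z":0,"hand":-1},{"wx":0,"wy":0,"wz":0,"x":0,"y":0,"z":0,"hand":-1},{"wx":0,"wy":0,"wz":0,"x":0,"y":0,"z":0,"hand":-1}]' 30
python3 -c "
from h import *
togo([.581,.1407,.11],.009)"
```

```text
time_s: 7.05
ee_pos: [0.5813, 0.1167, 0.1052]
ee_rot: [0.51, -0.487, 0.514, 0.489]
force: [-0.4, -0.5, -4.3]
grip_width: 0.0198
t7.05 pos [0.5813 0.1167 0.1052] shift mm [-4.8  1.5 24. ] w [-0.0391 -0.001  -0.0057] F [-0.4 -0.5 -4.3] grip 0.0198
```

```bash
python3 -m pendant '[{"wx":-0.037,"wy":0,"wz":-0.005,"x":0,"y":2,"z":12,"hand":-1},{"wx":0,"wy":0,"wz":0,"x":10,"y":0,"z":9,"hand":-1},{"wx":0,"wy":0,"wz":0,"x":15,"y":0,"z":2,"hand":-1},{"wx":0,"wy":0,"wz":0,"x":12,"y":0,"z":0,"hand":-1},{"wx":0,"wy":0,"wz":0,"x":6,"y":0,"z":0,"hand":-1},{"wx":0,"wy":0,"wz":0,"x":0,"y":0,"z":0,"hand":-1},{"wx":0,"wy":0,"wz":0,"x":0,"y":0,"z":0,"hand":-1}]' 30
python3 - <<'E'
from h import *
togo([.581,.1407,.054],.009)
import pickle
o={n:get_image(n) for n in("top","side")};pickle.dump(o,open("o2.pkl","wb"))
a=cv2.resize(o["top"]["frame"][135:215,105:255,::-1],None,fx=5,fy=5,interpolation=cv2.INTER_CUBIC)
cv2.imwrite("pics/t2.png",a)
b=cv2.resize(o["side"]["frame"][105:215,190:330,::-1],None,fx=5,fy=5,interpolation=cv2.INTER_CUBIC)
cv2.imwrite("pics/s2.png",b)
E
```

```text
time_s: 7.75
ee_pos: [0.5789, 0.1374, 0.0569]
ee_rot: [0.502, -0.496, 0.505, 0.496]
force: [-1.0, -0.7, -2.4]
grip_width: 0.0197
t7.75 pos [0.5789 0.1374 0.0569] shift mm [ 2.9 -2.1  3.3] w [-0.0055 -0.0029 -0.0027] F [-1.  -0.7 -2.4] grip 0.0197
```

View pics/t2.png

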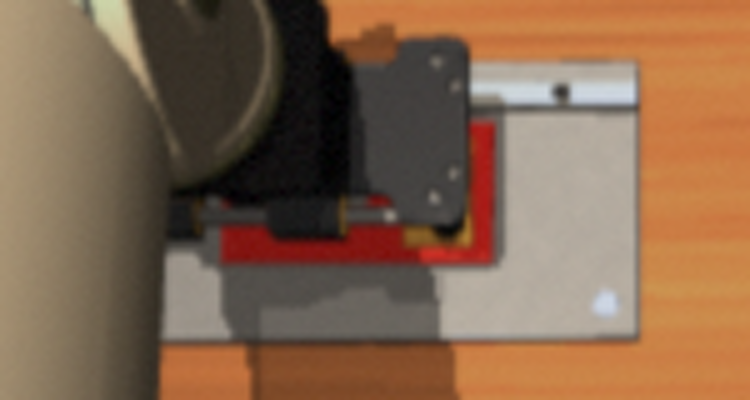

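View pics/s2.png

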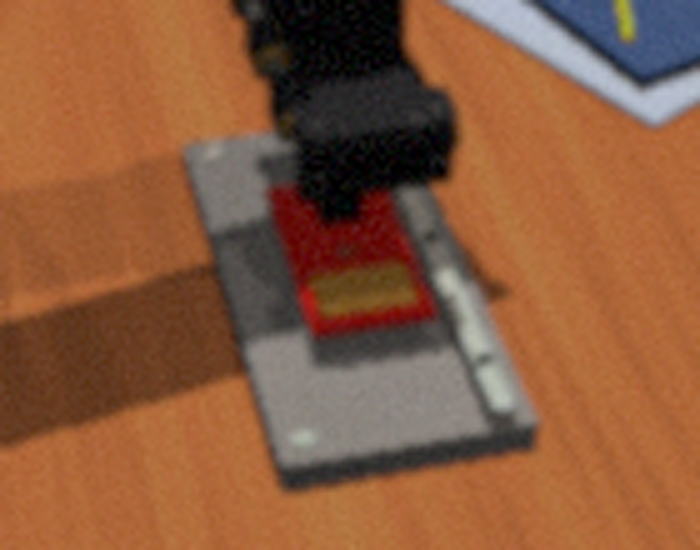

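Plate is level and parallel over the bed, short of the fence, with its near edge at top crop y=265. Lower it slowly onto the pin.

```bash
python3 -m pendant '[{"wx":-0.005,"wy":-0.003,"wz":-0.003,"x":3,"y":0,"z":1,"hand":-1},{"wx":0,"wy":0,"wz":0,"x":3,"y":0,"z":0,"hand":-1},{"wx":0,"wy":0,"wz":0,"x":1.5,"y":0,"z":0,"hand":-1},{"wx":0,"wy":0,"wz":0,"x":0,"y":0,"z":0,"hand":-1},{"wx":0,"wy":0,"wz":0,"x":0,"y":0,"z":0,"hand":-1}]' 30
python3 -c "
from h import *
togo([.581,.1397,.0457],.009)"
```

```text
time_s: 8.35
ee_pos: [0.58, 0.1386, 0.0505]
ee_rot: [0.504, -0.498, 0.501, 0.497]
force: [0.4, 0.5, -3.4]
grip_width: 0.0197
t8.35 pos [0.58   0.1386 0.0505] shift mm [ 4.8 -1.   1.1] w [-0.0004  0.0016  0.0034] F [ 0.4  0.5 -3.4] grip 0.0197
```

```bash
python3 -m pendant '[{"wx":0,"wy":0,"wz":0.003,"x":2,"y":0,"z":0,"hand":-1},{"wx":0,"wy":0,"wz":0,"x":1,"y":0,"z":0,"hand":-1},{"wx":0,"wy":0,"wz":0,"x":1,"y":0,"z":0,"hand":-1},{"wx":0,"wy":0,"wz":0,"x":1,"y":0,"z":0,"hand":-1}]' 30
python3 -c "
from h import *
togo([.581,.1397,.0457],.009)"
```

```text
time_s: 8.75
ee_pos: [0.5803, 0.1388, 0.0455]
ee_rot: [0.503, -0.497, 0.502, 0.498]
force: [-3.0, -0.6, 7.0]
grip_width: 0.0196
t8.75 pos [0.5803 0.1388 0.0455] shift mm [-0.2 -0.7  0.9] w [-0.0003  0.0019  0.0006] F [-3.  -0.6  7. ] grip 0.0196
```

Contact on the pin at the predicted height. Now feel toward the fence.

```bash
python3 -m pendant '[{"wx":0,"wy":0,"wz":0,"x":-0.3,"y":-2,"z":0,"hand":-1},{"wx":0,"wy":0,"wz":0,"x":0,"y":-2,"z":0,"hand":-1},{"wx":0,"wy":0,"wz":0,"x":0,"y":-2,"z":0,"hand":-1}]' 30
python3 -c "
from h import *
togo([.588,.1397,.0457],.009)"
```

```text
time_s: 9.05
ee_pos: [0.5866, 0.1388, 0.0458]
ee_rot: [0.503, -0.497, 0.502, 0.498]
force: [-0.0, 0.2, -2.6]
grip_width: 0.0201
t9.05 pos [0.5866 0.1388 0.0458] shift mm [ 0.2 -1.4  0.9] w [-0.0002  0.002   0.0006] F [-0.   0.2 -2.6] grip 0.0201
```

```bash
python3 -m pendant '[{"wx":0,"wy":0,"wz":0,"x":0,"y":-1,"z":0,"hand":-1},{"wx":0,"wy":0,"wz":0,"x":0,"y":-1,"z":0,"hand":-1}]' 30
python3 -c "
from h import *
togo([.588,.1397,.0457],.009)"
```

```text
time_s: 9.25
ee_pos: [0.5885, 0.1387, 0.0457]
ee_rot: [0.503, -0.497, 0.502, 0.498]
force: [-5.7, -0.4, 3.0]
grip_width: 0.0196
t9.25 pos [0.5885 0.1387 0.0457] shift mm [-0.   0.5  0.9] w [-0.0001  0.0018 -0.0005] F [-5.7 -0.4  3. ] grip 0.0196
```

```bash
python3 -m pendant '[{"wx":0,"wy":0,"wz":0,"x":0.3,"y":-0.3,"z":0,"hand":-1},{"wx":0,"wy":0,"wz":0,"x":0.3,"y":-0.3,"z":0,"hand":-1},{"wx":0,"wy":0,"wz":0,"x":0.3,"y":-0.3,"z":0,"hand":-1},{"wx":0,"wy":0,"wz":0,"x":0.3,"y":-0.3,"z":1.5,"hand":-1},{"wx":0,"wy":0,"wz":0,"x":0.3,"y":-0.3,"z":1.5,"hand":-1},{"wx":0,"wy":0,"wz":0,"x":0.3,"y":-0.3,"z":1.5,"hand":-1}]' 30
python3 -c "
from h import *
togo([.588,.161,.0457],.009);print(sense()['wrist_torque'])"
```

```text
time_s: 9.85
ee_pos: [0.5885, 0.1391, 0.0455]
ee_rot: [0.501, -0.496, 0.505, 0.498]
force: [-5.4, -4.3, 5.5]
grip_width: 0.0201
t9.85 pos [0.5885 0.1391 0.0455] shift mm [-0.2  0.8 21.9] w [-0.0024 -0.0024 -0.0059] F [-5.4 -4.3  5.5] grip 0.0201
[-0.98896978  1.33238764  0.15072036]
```

```bash
python3 -m pendant '[{"wx":0,"wy":-0.002,"wz":-0.005,"x":-0.1,"y":-0.1,"z":2.5,"hand":-1},{"wx":0,"wy":0,"wz":0,"x":0,"y":-0.2,"z":2.5,"hand":-1},{"wx":0,"wy":0,"wz":0,"x":0,"y":-0.2,"z":2.5,"hand":-1},{"wx":0,"wy":0,"wz":0,"x":0,"y":-0.2,"z":2.5,"hand":-1}]' 30
python3 -c "
from h import *
togo([.588,.161,.0457],.009);print(sense()['wrist_torque'])"
```

```text
time_s: 10.25
ee_pos: [0.5884, 0.1428, 0.0455]
ee_rot: [0.501, -0.497, 0.507, 0.495]
force: [-4.4, -5.1, 2.3]
grip_width: 0.0192
t10.25 pos [0.5884 0.1428 0.0455] shift mm [-0.4  0.7 18.2] w [-0.007  -0.0073 -0.0039] F [-4.4 -5.1  2.3] grip 0.0192
[-1.15910157  0.91679671  0.02861271]
```

```bash
python3 -m pendant '[{"wx":-0.005,"wy":-0.006,"wz":-0.003,"x":-0.1,"y":-0.1,"z":2.5,"hand":-1},{"wx":0,"wy":0,"wz":0,"x":0,"y":-0.2,"z":2.5,"hand":-1},{"wx":0,"wy":0,"wz":0,"x":0,"y":-0.2,"z":2.5,"hand":-1},{"wx":0,"wy":0,"wz":0,"x":0,"y":-0.2,"z":2.5,"hand":-1}]' 30
python3 -c "
from h import *
togo([.588,.161,.0457],.009);print(sense()['wrist_torque'])"
```

```text
time_s: 10.65
ee_pos: [0.5885, 0.1462, 0.0454]
ee_rot: [0.501, -0.497, 0.507, 0.495]
force: [-4.0, -4.7, 2.9]
grip_width: 0.0198
t10.65 pos [0.5885 0.1462 0.0454] shift mm [-0.4  0.7 14.8] w [-0.0065 -0.0086 -0.0039] F [-4.  -4.7  2.9] grip 0.0198
[-1.14321903  1.00412787  0.013658  ]
```

```bash
python3 -m pendant '[{"wx":-0.005,"wy":-0.006,"wz":-0.003,"x":-0.1,"y":-0.1,"z":2.5,"hand":-1},{"wx":-0.002,"wy":-0.003,"wz":-0.001,"x":0,"y":-0.2,"z":2.5,"hand":-1},{"wx":-0.002,"wy":-0.003,"wz":-0.001,"x":0,"y":-0.2,"z":2.5,"hand":-1},{"wx":-0.002,"wy":-0.003,"wz":-0.001,"x":0,"y":-0.2,"z":2.5,"hand":-1},{"wx":-0.002,"wy":-0.003,"wz":-0.001,"x":0,"y":-0.2,"z":2.5,"hand":-1},{"wx":-0.002,"wy":-0.003,"wz":-0.001,"x":0,"y":-0.2,"z":2.5,"hand":-1}]' 30
python3 -c "
from h import *
togo([.588,.161,.0457],.009);print(sense()['wrist_torque'])"
```

```text
time_s: 11.25
ee_pos: [0.5886, 0.1501, 0.0455]
ee_rot: [0.502, -0.498, 0.502, 0.498]
force: [-4.2, -5.3, 3.4]
grip_width: 0.0198
t11.25 pos [0.5886 0.1501 0.0455] shift mm [-0.2  0.7 10.9] w [ 0.0013  0.0004 -0.0007] F [-4.2 -5.3  3.4] grip 0.0198
[-1.38085064  1.01628332  0.00976852]
```

```bash
python3 -m pendant '[{"wx":0,"wy":0,"wz":0,"x":0,"y":-0.2,"z":2.5,"hand":-1},{"wx":-0.001,"wy":-0.003,"wz":-0.001,"x":0,"y":-0.2,"z":2.5,"hand":-1},{"wx":-0.001,"wy":-0.003,"wz":-0.001,"x":0,"y":-0.2,"z":2.5,"hand":-1},{"wx":-0.001,"wy":-0.003,"wz":-0.001,"x":0,"y":-0.2,"z":2.5,"hand":-1},{"wx":-0.001,"wy":-0.003,"wz":-0.001,"x":0,"y":-0.2,"z":2.5,"hand":-1}]' 30
python3 -c "
from h import *
togo([.588,.161,.0457],.009);print(sense()['wrist_torque'])"
```

```text
time_s: 11.75
ee_pos: [0.5886, 0.1523, 0.0455]
ee_rot: [0.503, -0.497, 0.503, 0.498]
force: [-5.2, -6.2, 3.5]
grip_width: 0.0198
t11.75 pos [0.5886 0.1523 0.0455] shift mm [-0.2  0.7  8.7] w [-0.0018  0.0013 -0.0013] F [-5.2 -6.2  3.5] grip 0.0198
[-1.52511455  1.07754554  0.07969385]
```

```bash
python3 -m pendant '[{"wx":0,"wy":0,"wz":0,"x":-0.2,"y":0,"z":2.5,"hand":-1},{"wx":-0.001,"wy":-0.002,"wz":-0.001,"x":0,"y":-0.1,"z":2.5,"hand":-1},{"wx":-0.001,"wy":-0.002,"wz":-0.001,"x":0,"y":-0.1,"z":2.5,"hand":-1},{"wx":-0.001,"wy":-0.002,"wz":-0.001,"x":0,"y":-0.1,"z":2.5,"hand":-1}]' 30
python3 -c "
from h import *
togo([.588,.161,.0457],.009);print(sense()['wrist_torque'])"
```

```text
time_s: 12.15
ee_pos: [0.5886, 0.1579, 0.0455]
ee_rot: [0.503, -0.497, 0.502, 0.498]
force: [-3.6, -4.5, 1.3]
grip_width: 0.02
t12.15 pos [0.5886 0.1579 0.0455] shift mm [-0.2  0.6  3.1] w [-0.0021  0.0026 -0.0001] F [-3.6 -4.5  1.3] grip 0.0200
[-0.86287292  0.77728197  0.06254314]
```

```bash
python3 -m pendant '[{"wx":0,"wy":0,"wz":0,"x":0.1,"y":-0.1,"z":2,"hand":-1},{"wx":0,"wy":0,"wz":0,"x":0.2,"y":-0.1,"z":2,"hand":-1}]' 30
python3 -c "
from h import *
togo([.588,.161,.0457],.009);print(sense()['wrist_torque'])"
```

```text
time_s: 12.35
ee_pos: [0.5886, 0.1621, 0.0448]
ee_rot: [0.503, -0.496, 0.502, 0.498]
force: [-1.7, 0.4, -3.6]
grip_width: 0.0197
t12.35 pos [0.5886 0.1621 0.0448] shift mm [-0.9  0.6 -1.1] w [-0.0022  0.0026 -0.0005] F [-1.7  0.4 -3.6] grip 0.0197
[ 0.00587211  0.29285438 -0.02861791]
```

```bash
python3 -m pendant '[{"wx":0,"wy":0,"wz":0,"x":0.1,"y":-0.1,"z":2,"hand":-1},{"wx":0,"wy":0,"wz":0,"x":0.2,"y":-0.1,"z":2,"hand":-1}]' 30
python3 -c "
from h import *
togo([.588,.161,.0457],.009);print(sense()['wrist_torque'])"
```

```text
time_s: 12.55
ee_pos: [0.5887, 0.1656, 0.0441]
ee_rot: [0.503, -0.497, 0.503, 0.498]
force: [-3.1, -10.6, 2.2]
grip_width: 0.0198
t12.55 pos [0.5887 0.1656 0.0441] shift mm [-1.6  0.7 -4.6] w [-0.0022  0.0011 -0.001 ] F [ -3.1 -10.6   2.2] grip 0.0198
[-2.39915784  0.79380785  0.02660403]
```

The hole has found the pin: down 1.4 mm and stopping on its rim. Back off about 2 mm and lower.

```bash
python3 -m pendant '[{"wx":0,"wy":0,"wz":0,"x":0,"y":0,"z":-2,"hand":-1},{"wx":0,"wy":0,"wz":0,"x":1,"y":-0.1,"z":0,"hand":-1},{"wx":0,"wy":0,"wz":0,"x":1,"y":-0.1,"z":0,"hand":-1}]' 30
python3 -c "
from h import *
togo([.588,.1637,.0387],.009);print(sense()['wrist_torque'])"
```

```text
time_s: 12.85
ee_pos: [0.5887, 0.1641, 0.0422]
ee_rot: [0.502, -0.497, 0.503, 0.498]
force: [-3.8, -4.6, 1.5]
grip_width: 0.0197
t12.85 pos [0.5887 0.1641 0.0422] shift mm [ 3.5  0.7 -0.4] w [-0.0013  0.001  -0.0014] F [-3.8 -4.6  1.5] grip 0.0197
[-0.84057715  0.86281371  0.08704203]
```

Now 3.3 mm down; ease −y slightly and continue.

```bash
python3 -m pendant '[{"wx":0,"wy":0,"wz":0,"x":0.3,"y":0,"z":-0.5,"hand":-1},{"wx":0,"wy":0,"wz":0,"x":1,"y":0,"z":0,"hand":-1},{"wx":0,"wy":0,"wz":0,"x":1,"y":0,"z":0,"hand":-1}]' 30
python3 -c "
from h import *
togo([.588,.1637,.0387],.009);print(sense()['wrist_torque'])"
```

```text
time_s: 13.15
ee_pos: [0.5887, 0.1637, 0.0397]
ee_rot: [0.502, -0.497, 0.503, 0.498]
force: [-3.2, -2.8, -0.5]
grip_width: 0.0198
t13.15 pos [0.5887 0.1637 0.0397] shift mm [1.  0.7 0. ] w [-0.0011  0.0012 -0.0014] F [-3.2 -2.8 -0.5] grip 0.0198
[-0.41136175  0.60162541  0.08109231]
```

```bash
python3 -m pendant '[{"wx":0,"wy":0,"wz":0,"x":0.7,"y":0,"z":0,"hand":-1},{"wx":0,"wy":0,"wz":0,"x":0,"y":0,"z":0,"hand":0},{"wx":0,"wy":0,"wz":0,"x":0,"y":0,"z":0,"hand":0},{"wx":0,"wy":0,"wz":0,"x":0,"y":0,"z":0,"hand":0},{"wx":0,"wy":0,"wz":0,"x":0,"y":0,"z":0,"hand":0},{"wx":0,"wy":0,"wz":0,"x":0,"y":0,"z":0,"hand":0}]' 30
python3 -c "
from h import *
togo([.588,.1637,.0387],.009);print(sense()['wrist_torque'])"
```

```text
time_s: 13.75
ee_pos: [0.5912, 0.1657, 0.0404]
ee_rot: [0.504, -0.498, 0.5, 0.498]
force: [0.4, -0.7, -0.2]
grip_width: 0.0424
t13.75 pos [0.5912 0.1657 0.0404] shift mm [ 1.7  3.2 -2.1] w [-0.0005  0.0043  0.0043] F [ 0.4 -0.7 -0.2] grip 0.0424
[ 0.02580824  0.03789146 -0.03914199]
```

```bash
python3 -m pendant '[{"wx":0,"wy":0,"wz":0,"x":-8,"y":0,"z":-2,"hand":0},{"wx":0,"wy":0,"wz":0,"x":-20,"y":0,"z":0,"hand":0},{"wx":0,"wy":0,"wz":0,"x":-40,"y":0,"z":0,"hand":0},{"wx":0,"wy":0,"wz":0,"x":-40,"y":10,"z":0,"hand":0},{"wx":0,"wy":0,"wz":0,"x":-20,"y":30,"z":30,"hand":0},{"wx":0,"wy":0,"wz":0,"x":0,"y":30,"z":40,"hand":0},{"wx":0,"wy":0,"wz":0,"x":0,"y":30,"z":40,"hand":0},{"wx":0,"wy":0,"wz":0,"x":0,"y":10,"z":40,"hand":0},{"wx":0,"wy":0,"wz":0,"x":0,"y":0,"z":40,"hand":0},{"wx":0,"wy":0,"wz":0,"x":0,"y":0,"z":0,"hand":0},{"wx":0,"wy":0,"wz":0,"x":0,"y":0,"z":0,"hand":0}]' 30
python3 - <<'E'
from h import *
import pickle
togo([.588,.1637,.0387],.009)
o={n:get_image(n) for n in("top","side")};pickle.dump(o,open("o3.pkl","wb"))
a=cv2.resize(o["top"]["frame"][135:215,105:255,::-1],None,fx=5,fy=5,interpolation=cv2.INTER_CUBIC)
cv2.imwrite("pics/t3.png",a)
b=cv2.resize(o["side"]["frame"][105:215,200:310,::-1],None,fx=5,fy=5,interpolation=cv2.INTER_CUBIC)
cv2.imwrite("pics/s3.png",b)
E
```

```text
time_s: 14.85
ee_pos: [0.4807, 0.3584, 0.1818]
ee_rot: [0.509, -0.496, 0.499, 0.496]
force: [1.4, -0.7, -0.7]
grip_width: 0.0433
t14.85 pos [0.4807 0.3584 0.1818] shift mm [ 142.4 -108.8 -194.4] w [-0.0064  0.0097  0.0104] F [ 1.4 -0.7 -0.7] grip 0.0433
```

View pics/t3.png

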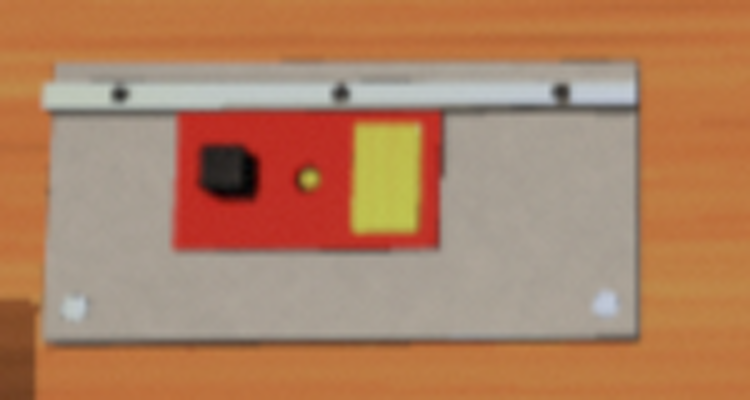

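View pics/s3.png

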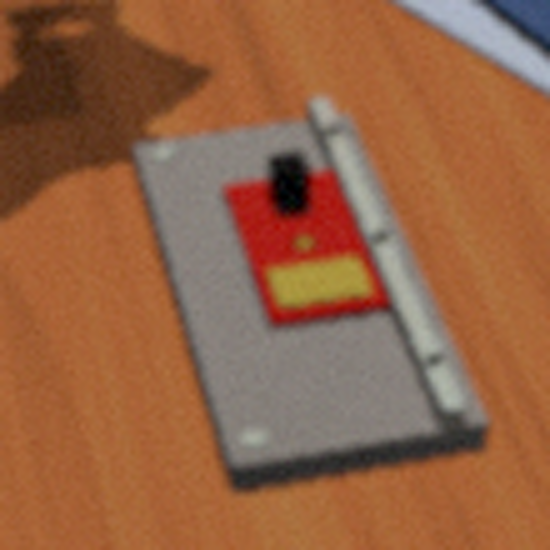

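The brass pin shows in the hole at top crop (309,179). The plate's long edge lies along the fence, from (177,114) to (443,112), and the side view shows it flat with no gap. The arm is clear.

```bash
python3 -c "
from station import sign_off
print(sign_off())"
```

```text
the job is handed in; nothing more can be done
None
```

I seated the red carrier on the brass pin, flat on the bed and against the fence, and handed the job in at about 15 s of the 72 s. The hand-in gave no verdict.

- **Move:** I picked the large carrier (about 62 x 117 mm in the image) by its post and lowered it onto the pin about 22 mm short of the hole. I then felt for the fence at 4–6 N and slid it along.
- **Seating:** The hole overshot the pin slightly, by about 2 mm, and met the pin with about 11 N sideways, above the suggested 3–8 N but far below 60 N. I backed off, lowered it to about 1 mm above the bed and let go.
- **Last checks:** The pictures show the pin in the hole, the long edge along the fence and the plate flat with no visible gap. The force was near zero after release, and the arm had backed well clear. No check failed or disagreed.
- **Not checked:** I did not look again at the loupe, jar and graver afterwards. The arm worked well away from them.

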